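# Put away a rolling pin and its guide rings

## Task

Baking is done: put the rolling-pin set away. Thread all its white guide rings onto the ring post, fully home, in order of size with the largest at the bottom and the smallest on top - a ring that was left on the post too early has to come off first - and put the rolling pin into its rack between the two steel centres, with the sliding tailstock pushed up so that the pin is held snugly end to end against the headstock. Leave everything else on the worktop where it is.

Things in the scene. Friction and masses are not known exactly. Their poses are not given: they have to be found in the camera images.
- rack: Fixed dark wooden rack for the rolling pin: bed 90 x 300 mm, 20 mm thick. Origin: centre of its underside; z up, y along the bed. Fixed headstock at the -y end, sliding tailstock at +y: blocks 50 (x) x 30 (y) mm, 84 mm high; their facing sides carry steel centres (blunt cones 17 mm wide at the root, 14 mm long) at x = 0, z = 62 mm. Tailstock face at y = +113 mm when backed off.
- head_face (a point): Point on the headstock's face (rack y = -113 mm) at the root of its steel centre, 62 mm above the table; axes as the rack's (y points along the pin to the tailstock).
- load_point (a point): Where the pin's middle goes when it is lowered into the rack (rack 0, 0, 62 mm): with the tailstock at 0 the pin then clears both centre tips by 9 mm each. Two V saddles at rack y = -73 and +27 mm (16 mm long, 54 mm wide, tips 59 mm high) carry the pin with its axis at the centres' height; pushed by the tailstock it slides along them to the headstock.
- tailstock (a joint): Travel of the tailstock towards the headstock in m: 0 = fully backed off, 0.056 = end of travel. It slides with about 3 N of friction and stays where it is left. With the pin home between both faces it reads 0.046. At the start it stands forward (0.028 to 0.054) and blocks the gap.
- tail_knob (a point): Upright steel knob on top of the tailstock, a cylinder of 22 mm diameter from 84 to 120 mm above the table; this point is on its axis at 108 mm. It moves along the rack's -y as the tailstock advances. Pinch it from above to slide the tailstock; do not go lower than 84 mm with the fingertips.
- pin: Wooden rolling pin without handles, a plain round cylinder 180 mm long, 40 mm in diameter, about 0.2 kg, each end with a central bore 20 mm wide and 17 mm deep. Origin at its middle on its axis; x along its length; either end may go to the headstock. It starts lying level on the pin rest, its axis 46 mm above the table.
- pin_rest: Fixed dark wooden rest on which the pin lies at the start: base 70 x 150 mm, 8 mm thick, with two V saddles at y = -55 and +55 mm (16 mm long in y). Origin: centre of its underside; y along the pin.
- ring_post: Fixed ring post: a round dark wooden foot 100 mm in diameter and 12 mm thick with a steel post 20 mm in diameter standing in its middle, straight up to 72 mm and with a short conical tip to 78 mm above the table. Origin: centre of the foot's underside; z up along the post.
- ring_a: White plastic guide ring of the rolling pin, the largest of the set: outer diameter 68 mm, hole 24 mm, 15 mm thick (all rings have this thickness and hole). Origin at its centre, at mid-thickness; z along its axis; either face may be up. Starts lying flat on the table; it may be absent.
- ring_b: White plastic guide ring of the rolling pin, the second largest of the set: outer diameter 60 mm, hole 24 mm, 15 mm thick (all rings have this thickness and hole). Origin at its centre, at mid-thickness; z along its axis; either face may be up. Starts lying flat on the table; it may be absent.
- ring_c: White plastic guide ring of the rolling pin, the third largest of the set: outer diameter 52 mm, hole 24 mm, 15 mm thick (all rings have this thickness and hole). Origin at its centre, at mid-thickness; z along its axis; either face may be up. If present it starts on the ring post, flat on its foot.
- ring_d: White plastic guide ring of the rolling pin, the smallest of the set: outer diameter 44 mm, hole 24 mm, 15 mm thick (all rings have this thickness and hole). Origin at its centre, at mid-thickness; z along its axis; either face may be up. Starts lying flat on the table; it may be absent.
- mug: Bystander: blue mug without handle, 76 mm wide, 90 mm high. Origin: on its underside.
- jam_jar: Bystander: amber jam jar, 60 mm wide, 85 mm high. Origin: on its underside.
- honey_jar: Bystander: glass jar, 64 mm wide, 100 mm high. Origin: on its underside.
- spice_can: Bystander: green tin, 48 mm wide, 90 mm high. Origin: on its underside.
- water_bottle: Bystander: clear bottle, 64 mm wide, 160 mm high. Origin: on its underside.
- spoon: Bystander: spoon lying flat behind the rack; x along it. Origin: at its underside, near the middle.
- spatula: Bystander: spatula lying flat; x along it. Origin: at its underside, near the middle.
Things that resemble listed ones, but are neither listed nor needed, are in the scene too. Leave any orange or turquoise look-alike of the ring_a alone. What is shaped like the ring_post but pink or purple is not meant.

How it is judged:
By the outcome, as a careful person would: the job done as asked, in the order asked, and still so for the second after the job is handed in, with the robot touching nothing.
Of ring_a, ring_b, ring_c, ring_d only 3 to 4 are there at a start; the rules pass over those that are not, and their reading is None.
At some moment in a run one of ring_a, ring_b, ring_c, ring_d may be knocked a few centimetres aside while the robot is not near it.
It also fails if it takes over 210 s, if anything falls off the work surface, if the arm or the gripper's body presses on something with over 40 N, if the wrist force passes 120 N, or if a joint passes its speed limit or range.

## Robot

A 6-joint arm with a two-finger parallel gripper is mounted at the origin on the work surface. World frame = base frame: x ahead of the robot, y to its left, z up, the work surface at z = 0. Lengths are in m, angles in rad, forces in N, time in s.
With the tool pointing down it reaches from about 0.4 to 0.825 m from the base axis. Payload 7 kg.
Tool frame: the origin (TCP) lies on the centre line of the jaws, within the pads' length; the fingertips stand 22 mm ahead of it and the grasp point (between the pads) lies 3 mm ahead of it; z points along the fingers, y is the line along which they close (so a half turn about z gives the same grasp; the last joint's range is limited). The gripper opens to 88 mm and grips with 3 to 60 N. Pads are 19 mm wide; open, the fingers measure 130 mm over their backs; the gripper's body (78 mm by 193 mm) begins 47 mm behind the grasp point.
Start: joints at [-1.02, 0.359, 0.012, 0, -1.224, -0.288], TCP at [0.175, -0.652, 0.249] pointing down, gripper open.
Joint ranges: [-3.07, 3.07], [-1.43, 2.12], [-1.02, 1.25], [-3.03, 1.67], [-3.05, -0], [-3.03, 3.03]. Speed limits (rad/s): [2.39, 2.39, 3.01, 3.14, 3.14, 3.14].

## Interface

Orientations are given as [roll, pitch, yaw] about the fixed x, y, z axes, in that order (R = Rz(yaw) Ry(pitch) Rx(roll)).
In Python, from station import arm gives the robot as it stands.
- The arm moves only by the tool arm_command, never from a script. Its argument "series" is one flat list of numbers, 7 for each row, row after row: the turn, a rotation vector about the tool's x, y, z each as a share of 90 degrees, from -1 to 1, then the shift along the tool's x, y, z each as a share of 0.1 m, from -1 to 1, then the opening, from 0 (shut) to 1 (fully open). A call has 1 to 8 rows; each row is the pose to reach, as a shift and turn from the pose commanded when the call began, along the tool's axes at that moment; what a row does not reach only later rows make up. A row lasts 1/8 s, in which the tool goes at most 62.5 mm and 10.7 degrees, less where a joint would pass 70% of its speed; a pose out of reach is approached as far as the arm can. A call with a number of a shift or a turn outside -1 to 1 is refused whole. A call with a gripper value outside its range is refused whole. The fingers move at their own pace and stop on an object; "force" is the grip in N (left out, the last holds). Time passes only in rows, so rows that repeat a pose let the fingers close. It gives the time, the measured TCP pose, the force, the opening and the grip force at its end, in the units of the state.
- arm.get_state(): the state, without advancing time (a new reading comes with each control period).
- arm.grab_frame(name): name is "side" or "top" or "wrist"; returns the picture (420x560x3 uint8, blue, green, red); there is no depth.
- arm.camera_model(name): a dict with "fovy" (degrees; the focal length in pixels is half the picture's height over the tangent of half this angle, whatever the lens; pixels are square), "cx", "cy" (the principal point, pixels), "pose" (4x4, takes a point from camera to world coordinates). Camera axes: x right, y down, z forward; pixel columns grow to the right and rows downward; lengths in m; the calibration is good to about 2 mm. A picture is of the moment at which its call begins: read the wrist's pose just before it. camera_model takes no time and is no camera call; for the wrist camera it gives the pose at the moment of the call.
- arm.job_done(): hands the job in; it is judged then, once.
The state is a dict: "t": time; "q": joint angles; "qd": joint speeds; "joint_efforts": joint torques, N m; "eef_pos": TCP position; "ee_rot": TCP orientation; "force": force on the tool from outside, world axes, zero at the start; "moment": the same for the moment, N m; "width": finger opening in m; "gripper_force": force on a finger pad.
Only numpy, scipy, OpenCV 4.12 (cv2) and the standard library are available. Lean on these libraries where they do the work, as an engineer would, in place of code of your own. Each camera call takes 0.05 s, during which the arm holds its last target. There are 200 camera calls.

## Working session

There is one attempt and no reset: what is moved stays moved. The work goes in short steps, Python scripts to look and compute and a tool call to move; the robot and the scene stay as the last step left them, time stands still between calls to the robot, and variables do not carry over. Pictures are saved under pics/ and viewed, at most 15 in all, crops included, and the job is handed in when it is done.

Besides the shell and the picture viewer there is one more tool, called after ">>>" as name(argument=value, ...) on one line, values as JSON. arm_command: Moves the arm, as the interface text tells. Its arguments: {"type":"object","properties":{"series":{"type":"array"},"force":{"type":"number"}},"required":["series"]}

```bash
mkdir -p pics; ls; python3 - <<'E'
from station import arm
import cv2,numpy as np
s=arm.get_state();print(s)
for n in("side","top"):
    cv2.imwrite(f"pics/{n}0.png",arm.grab_frame(n)); m=arm.camera_model(n);print(n,m)
print(arm.camera_model("wrist"))
E
```

```text
pics
{'t': 0.0, 'q': array([-1.01987038e+00,  3.59403360e-01,  1.10465225e-02, -3.36990444e-04,
       -1.22408620e+00, -2.88113193e-01]), 'qd': array([-1.29723821e-03, -2.41095243e-05,  2.51600114e-03, -8.96846843e-04,
       -1.24805705e-04, -7.74153992e-04]), 'joint_efforts': array([ 1.60618525e-03, -5.82715952e+01,  2.93046838e+01,  6.99696645e+00,
        6.85940424e-03, -1.86377606e-04]), 'eef_pos': array([ 0.17522676, -0.65139017,  0.247609  ]), 'ee_rot': array([ 3.13992380e+00, -1.64213121e-04, -2.87889453e+00]), 'force': array([-0.04645708,  0.3723135 , -0.29790156]), 'moment': array([ 0.00316733, -0.00678227, -0.00697805]), 'gripper_force': 0.0, 'width': 0.08763028162208099}
side {'fovy': 49.42802892784864, 'cx': 271.2087116856546, 'cy': 202.74187741347464, 'pose': array([[-0.96366404, -0.20380981,  0.17266493,  0.31009434],
       [-0.26708103,  0.74581613, -0.61026718,  0.71966399],
       [-0.00439785, -0.63420806, -0.77314992,  0.9860866 ],
       [ 0.        ,  0.        ,  0.        ,  1.        ]])}
top {'fovy': 51.89740716146379, 'cx': 281.9474356544594, 'cy': 201.071489716135, 'pose': array([[-0.02779999, -0.98489362,  0.17091437,  0.26878735],
       [-0.99958498,  0.02868148,  0.00268996,  0.03146314],
       [-0.0075514 , -0.17076866, -0.98528221,  1.5070251 ],
       [ 0.        ,  0.        ,  0.        ,  1.        ]])}
{'fovy': 62.47812720337563, 'cx': 280.54471229480066, 'cy': 210.13863846609797, 'pose': array([[-0.25966518,  0.92138362,  0.289182  ,  0.09620549],
       [ 0.96569695,  0.24717815,  0.0795761 , -0.67201839],
       [ 0.00184064,  0.29992532, -0.95396091,  0.38368509],
       [ 0.        ,  0.        ,  0.        ,  1.        ]])}
```

View pics/side0.png

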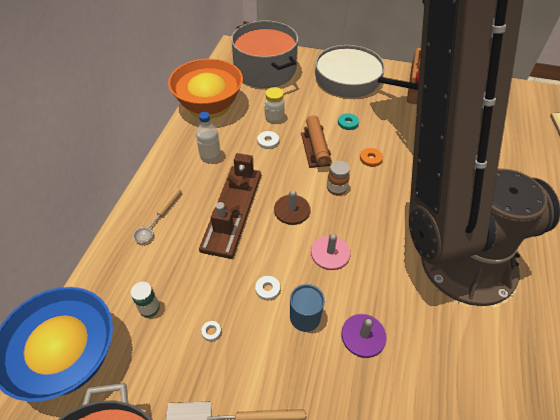

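View pics/top0.png

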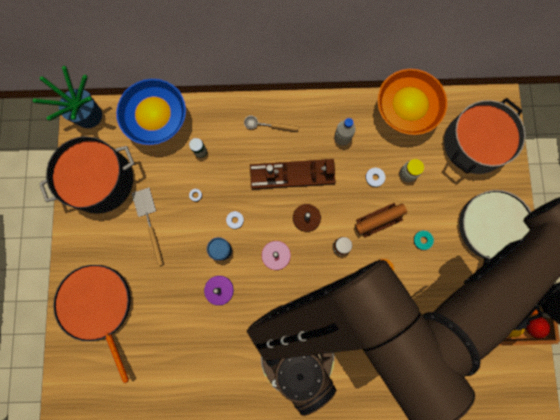

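Side view: white rings at (268,139), (268,288) and (211,330). The dark post at (292,209) looks empty. The rack runs from (245,165) to (220,240), with the tailstock knob near (221,210), and the pin is at (317,140). Top view: the same rings at (375,177), (235,219) and (195,195), post (307,217), pin (381,219), rack (293,173).

```bash
cat > h.py <<'E'
from station import arm
import cv2, numpy as np
from scipy.spatial.transform import Rotation as R
def ray(m,uv,H=420):
    f=H/2/np.tan(np.radians(m["fovy"])/2); P=m["pose"]
    d=P[:3,:3]@np.array([(uv[0]-m["cx"])/f,(uv[1]-m["cy"])/f,1]); return P[:3,3],d
def onz(m,uv,z):
    o,d=ray(m,uv); return o+d*(z-o[2])/d[2]
def tri(obs):  # [(model,uv),...] -> point, residual mm
    A=np.zeros((3,3));b=np.zeros(3);L=[]
    for m,uv in obs:
        o,d=ray(m,uv);d=d/np.linalg.norm(d);M=np.eye(3)-np.outer(d,d);A+=M;b+=M@o;L.append((o,M))
    p=np.linalg.solve(A,b); return p,[round(1e3*np.linalg.norm(M@(p-o)),1) for o,M in L]
def proj(m,p):
    P=m["pose"];c=P[:3,:3].T@(np.asarray(p)-P[:3,3]);f=210/np.tan(np.radians(m["fovy"])/2)
    return np.array([m["cx"]+f*c[0]/c[2],m["cy"]+f*c[1]/c[2]])
def white(img,z=0.015,m=None):
    hsv=cv2.cvtColor(img,cv2.COLOR_BGR2HSV); k=cv2.inRange(hsv,(0,0,165),(179,60,255))
    cs,_=cv2.findContours(k,cv2.RETR_EXTERNAL,cv2.CHAIN_APPROX_NONE)
    return [cv2.fitEllipse(c) for c in cs if len(c)>=20]
def move(p,yaw,roll=np.pi,pitch=0.0):
    """numbers for arm_command from current measured pose to world pose"""
    s=arm.get_state();R0=R.from_euler('xyz',s["ee_rot"]);R1=R.from_euler('xyz',[roll,pitch,yaw])
    return np.round((R0.inv()*R1).as_rotvec()/(np.pi/2),3),np.round(R0.inv().apply(np.asarray(p)-s["eef_pos"])/0.1,3)
E
python3 - <<'E'
from h import *
S=arm.camera_model("side");T=arm.camera_model("top")
for n,a,b in[("r1",(268,139),(375,177)),("r2",(268,288),(235,219)),("r3",(211,330),(195,195)),("post",(292,194),(308,215)),("foot",(292,209),(307,218)),("pin",(317,138),(381,219)),("knob",(221,208),(270,169)),("head",(244,158),(324,167)),("mug",(307,296),(219,247)),("jam",(340,165),(344,243)),("can",(142,290),(197,145)),("honey",(275,95),(416,166)),("bottle",(205,120),(348,125))]:
    p,r=tri([(S,a),(T,b)]);print(n,p.round(3),r)
for n,m in(("side",S),("top",T)):
    im=cv2.imread(f"pics/{n}0.png")
    for e in white(im):
        if max(e[1])<40:print(n,np.round(e[0],1),np.round(e[1],1),onz(m,e[0],.0125).round(3))
E
```

```text
r1 [ 0.606 -0.297  0.009] [np.float64(0.5), np.float64(0.5)]
r2 [0.468 0.202 0.003] [np.float64(2.3), np.float64(2.3)]
r3 [0.56  0.342 0.01 ] [np.float64(0.3), np.float64(0.3)]
post [ 0.47  -0.051  0.065] [np.float64(0.9), np.float64(0.9)]
foot [ 0.468 -0.051  0.002] [np.float64(0.8), np.float64(0.8)]
pin [ 0.452 -0.3    0.048] [np.float64(1.9), np.float64(1.9)]
knob [0.622 0.072 0.104] [np.float64(0.3), np.float64(0.3)]
head [ 0.622 -0.109  0.104] [np.float64(1.5), np.float64(1.5)]
mug [0.366 0.245 0.092] [np.float64(1.4), np.float64(1.4)]
jam [ 0.367 -0.164  0.092] [np.float64(2.2), np.float64(2.2)]
can [0.721 0.322 0.08 ] [np.float64(1.0), np.float64(1.0)]
honey [ 0.62  -0.422  0.084] [np.float64(2.4), np.float64(2.4)]
bottle [ 0.758 -0.19   0.139] [np.float64(2.2), np.float64(2.2)]
side [210.5 329.6] [16.9 19. ] [0.561 0.343 0.012]
side [502.8 292.6] [6.5 9.2] [-0.076  0.072  0.012]
side [140.5 290.4] [16.3 20.4] [0.756 0.294 0.012]
side [267.2 286.4] [21.3 24.1] [0.468 0.204 0.012]
side [229.3 243.4] [ 2.4 20.7] [0.595 0.11  0.012]
side [143.4 235.5] [10.7 14. ] [0.82  0.146 0.012]
side [207.6 237.1] [ 2.3 22.2] [0.656 0.106 0.012]
side [148.9 228.6] [4.9 7.6] [0.816 0.121 0.012]
side [339.7 167. ] [12.5 18.2] [ 0.369 -0.233  0.012]
side [267.6 138.1] [14.1 20.9] [ 0.608 -0.298  0.012]
side [204.9 132.3] [10.  17.5] [ 0.807 -0.271  0.012]
side [550.4  81.3] [ 2.6 17.7] [-0.271 -0.839  0.012]
side [533.2  79.1] [ 1.7 10.4] [-0.215 -0.837  0.012]
top [274.1 246.2] [ 4.7 14.1] [0.371 0.067 0.012]
top [343.7 244.5] [13.6 13.9] [ 0.37  -0.173  0.012]
top [234.3 219.3] [15.8 17. ] [0.468 0.204 0.012]
top [194.6 194.3] [10.7 11.8] [0.561 0.343 0.012]
top [144.4 202.1] [16.1 26. ] [0.538 0.52  0.012]
top [261.  183.5] [0. 1.] [0.593 0.108 0.012]
top [375.3 176.5] [17.  18.4] [ 0.607 -0.298  0.012]
top [195.2 143.7] [11.2 12.2] [0.747 0.342 0.012]
```

>>> arm_command(series=[0, 0, 0, -0.99, 0.4, 0, 1, 0, 0, 0, -0.99, 0.4, 0, 1, 0, 0, 0, -0.99, 0.4, 0, 1])

```text
t: 0.48
eef_pos: [0.2627, -0.5858, 0.2484]
ee_rot: [3.141, 0.0, -2.876]
force: [0.5, -0.5, -0.5]
width: 0.0874
gripper_force: 0.0
```

>>> arm_command(series=[0, 0, 0, -0.99, 0.4, 0, 1, 0, 0, 0, -0.99, 0.4, 0, 1, 0, 0, 0, -0.99, 0.4, 0, 1])

```text
t: 0.85
eef_pos: [0.3474, -0.5219, 0.2483]
ee_rot: [3.141, -0.0, -2.876]
force: [-0.6, -0.7, -0.1]
width: 0.0875
gripper_force: 0.0
```

>>> arm_command(series=[0, 0, 0, -0.99, 0.4, 0, 1, 0, 0, 0, -0.99, 0.4, 0, 1, 0, 0, 0, -0.99, 0.4, 0, 1])

```text
t: 1.23
eef_pos: [0.4322, -0.458, 0.2481]
ee_rot: [3.141, -0.0, -2.877]
force: [-0.3, 0.0, 0.4]
width: 0.0877
gripper_force: 0.0
```

>>> arm_command(series=[0, 0, 0, -0.99, 0.4, 0, 1, 0, 0, 0, -0.99, 0.4, 0, 1, 0, 0, 0, -0.99, 0.4, 0, 1])

```text
t: 1.6
eef_pos: [0.5172, -0.394, 0.2479]
ee_rot: [3.141, -0.001, -2.877]
force: [-0.8, 0.2, -0.1]
width: 0.0877
gripper_force: 0.0
```

>>> arm_command(series=[0, 0, -0.833, -0.99, 0.4, 0, 1, 0, 0, -0.833, -0.99, 0.4, 0, 1, 0, 0, -0.833, -0.99, 0.4, 0, 1, 0, 0, -0.833, -0.99, 0.4, 0, 1, 0, 0, -0.833, -0.99, 0.4, 0, 1, 0, 0, -0.833, -0.99, 0.4, 0, 1, 0, 0, -0.833, -0.99, 0.4, 0, 1, 0, 0, -0.833, -0.99, 0.4, 0, 1])

```text
t: 2.6
eef_pos: [0.6002, -0.3317, 0.2484]
ee_rot: [3.141, 0.0, -1.573]
force: [-0.4, 1.0, -0.4]
width: 0.0878
gripper_force: 0.0
```

```bash
cat >> h.py <<'E'
def look(name):
    m=arm.camera_model("wrist");im=arm.grab_frame("wrist");cv2.imwrite(f"pics/{name}.png",im);np.save(f"pics/{name}.npy",m);return m,im
def rings(m,im,z=0.015):
    """white ring tops: centre on plane z and diameter, from the back-projected outline"""
    k=cv2.inRange(cv2.cvtColor(im,cv2.COLOR_BGR2HSV),(0,0,165),(179,50,255)); out=[]
    cs,_=cv2.findContours(k,cv2.RETR_EXTERNAL,cv2.CHAIN_APPROX_NONE)
    for c in cs:
        if cv2.contourArea(c)<250: continue
        w=np.array([onz(m,p[0],z)[:2] for p in c],np.float32)
        (x,y),(a,b),_=cv2.fitEllipse((w*1000).astype(np.float32)); 
        if max(a,b)<110: out.append(tuple(np.round((x/1e3,y/1e3,a,b),4))+tuple(np.round(cv2.fitEllipse(c)[0],1)))
    return out
E
python3 - <<'E'
from h import *
s=arm.get_state();print(s["t"],s["eef_pos"],s["ee_rot"])
m,im=look("w1")
for r in rings(m,im):print(r)
E
```

```text
2.6 [ 0.60015195 -0.33174959  0.24840147] [ 3.14098231e+00  4.86635996e-05 -1.57331029e+00]
(np.float64(0.6058), np.float64(-0.2851), np.float64(42.7801), np.float64(67.0429), np.float64(275.2), np.float64(219.3))
```

View pics/w1.png

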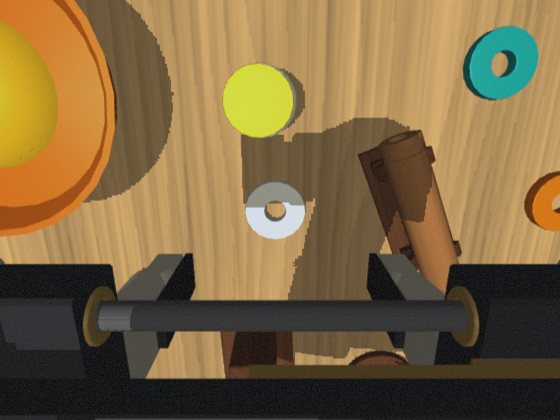

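The wrist view shows the ring, half in shadow, at (275,210). The honey jar is at (258,100) and the pin at (415,205).

```bash
sed -i 's/(0,0,165),(179,50,255)); out/(0,0,95),(179,45,255)); out/' h.py
python3 - <<'E'
from h import *
m=np.load("pics/w1.npy",allow_pickle=True).item();im=cv2.imread("pics/w1.png")
for r in rings(m,im):print(r, onz(m,r[4:6],0.015))
h=cv2.cvtColor(im,cv2.COLOR_BGR2HSV);print(h[195,275],h[230,290],h[170,275],h[210,275])
T=arm.camera_model("top");S=arm.camera_model("side")
p=tri([(T,(375.3,176.5)),(S,(267.6,138.1))]);print(p)
print(proj(m,[.607,-.298,.015]))
E
```

```text
(np.float64(0.6063), np.float64(-0.2959), np.float64(65.9902), np.float64(66.8702), np.float64(274.7), np.float64(209.6)) [ 0.60628211 -0.29683687  0.015     ]
[ 28  23 146] [101  16 226] [ 18 124 109] [ 18 122 196]
(array([ 0.60750569, -0.2976516 ,  0.01223671]), [np.float64(0.7), np.float64(0.7)])
[274.04936493 208.60807592]
```

>>> arm_command(series=[0, 0, 0, -0.355, -0.065, 1, 1, 0, 0, 0, -0.355, -0.065, 1, 1, 0, 0, 0, -0.355, -0.065, 1, 1])

```text
t: 3.02
eef_pos: [0.6055, -0.294, 0.1451]
ee_rot: [3.135, 0.002, -1.574]
force: [0.1, -1.1, 0.1]
width: 0.0874
gripper_force: 0.0
```

>>> arm_command(series=[0, 0, 0, 0, 0, 0.9, 1, 0, 0, 0, 0, 0, 0.9, 1, 0, 0, 0, 0, 0, 0.9, 1, 0, 0, 0, 0, 0, 0.9, 1])

```text
t: 3.52
eef_pos: [0.6094, -0.2957, 0.0613]
ee_rot: [-3.138, -0.001, -1.571]
force: [0.4, -0.0, 0.3]
width: 0.0877
gripper_force: 0.0
```

```bash
python3 - <<'E'
from h import *
s=arm.get_state();print(s["t"],s["eef_pos"],s["ee_rot"])
m,im=look("w2")
for r in rings(m,im):print(r)
print(move([.6065,-.2965,.0245],-np.pi/2))
E
```

```text
3.525 [ 0.60943924 -0.29571221  0.06125496] [-3.13831857e+00 -1.37709791e-03 -1.57108238e+00]
(np.float64(0.6063), np.float64(-0.2959), np.float64(66.0014), np.float64(66.234), np.float64(285.8), np.float64(246.2))
(array([-0.002, -0.001, -0.   ]), array([0.009, 0.032, 0.369]))
```

View pics/w2.png

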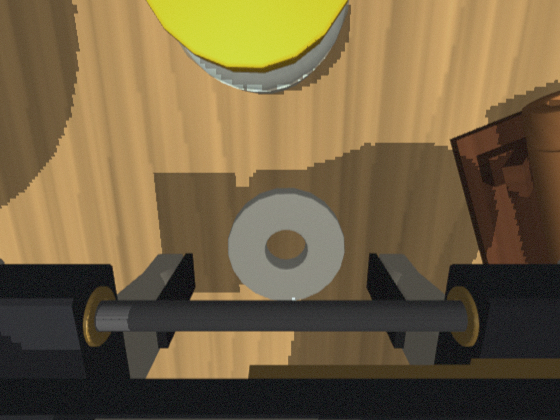

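The ring sits between the jaws at (286,246), and both heights give the same position. I'm descending and gripping.

>>> arm_command(series=[0, 0, 0, 0, 0.02, 0.365, 1, 0, 0, 0, 0, 0.02, 0.365, 1, 0, 0, 0, 0, 0.02, 0.365, 1])

```text
t: 3.95
eef_pos: [0.6066, -0.2948, 0.0237]
ee_rot: [-3.14, -0.0, -1.571]
force: [0.1, -0.3, 0.2]
width: 0.0878
gripper_force: 0.0
```

>>> arm_command(series=[0, 0, 0, 0, 0, 0, 0.6, 0, 0, 0, 0, 0, 0, 0.6, 0, 0, 0, 0, 0, 0, 0.6, 0, 0, 0, 0, 0, 0, 0.6, 0, 0, 0, 0, 0, 0, 0.6], force=25)

```text
t: 4.58
eef_pos: [0.606, -0.2946, 0.0224]
ee_rot: [-3.141, -0.0, -1.57]
force: [-1.6, 0.9, 5.0]
width: 0.068
gripper_force: 25.0
```

>>> arm_command(series=[0, 0, 0, 0, 0, -1, 0.6, 0, 0, 0, 0, 0, -1, 0.6, 0, 0, 0, 0, 0, -1, 0.6, 0, 0, 0, 0, 0, -1, 0.6])

```text
t: 5.08
eef_pos: [0.6053, -0.2943, 0.1213]
ee_rot: [3.141, 0.001, -1.571]
force: [-0.2, -0.2, -0.8]
width: 0.0679
gripper_force: 25.0
```

>>> arm_command(series=[0, 0, 0, -0.98, 0.455, -0.2, 0.6, 0, 0, 0, -0.98, 0.455, -0.2, 0.6, 0, 0, 0, -0.98, 0.455, -0.2, 0.6])

```text
t: 5.45
eef_pos: [0.5587, -0.1943, 0.1415]
ee_rot: [3.14, 0.001, -1.568]
force: [0.4, -0.1, -0.4]
width: 0.068
gripper_force: 25.0
```

>>> arm_command(series=[0, 0, 0, -0.98, 0.455, 0, 0.6, 0, 0, 0, -0.98, 0.455, 0, 0.6, 0, 0, 0, -0.98, 0.455, 0, 0.6])

```text
t: 5.82
eef_pos: [0.5133, -0.0971, 0.1411]
ee_rot: [3.139, 0.0, -1.568]
force: [1.1, -0.2, -0.4]
width: 0.0681
gripper_force: 25.0
```

>>> arm_command(series=[0, 0, 0, -0.98, 0.455, 0, 0.6, 0, 0, 0, -0.98, 0.455, 0, 0.6, 0, 0, 0, -0.98, 0.455, 0, 0.6, 0, 0, 0, -0.98, 0.455, 0, 0.6, 0, 0, 0, -0.98, 0.455, 0, 0.6])

```text
t: 6.45
eef_pos: [0.4696, -0.0016, 0.1416]
ee_rot: [3.141, -0.0, -1.572]
force: [-0.1, -0.5, 0.2]
width: 0.0683
gripper_force: 25.0
```

```bash
python3 - <<'E'
from h import *
s=arm.get_state();print(s["t"],s["eef_pos"],s["ee_rot"])
m,im=look("w3")
for z in(.06,.078):print(z,proj(m,[.469,-.051,z]))
E
```

```text
6.45 [ 0.46960636 -0.00157751  0.14160894] [ 3.14076534e+00 -4.72924163e-04 -1.57173847e+00]
0.06 [280.85661605 153.63097852]
0.078 [280.91989403 158.13672175]
```

View pics/w3.png

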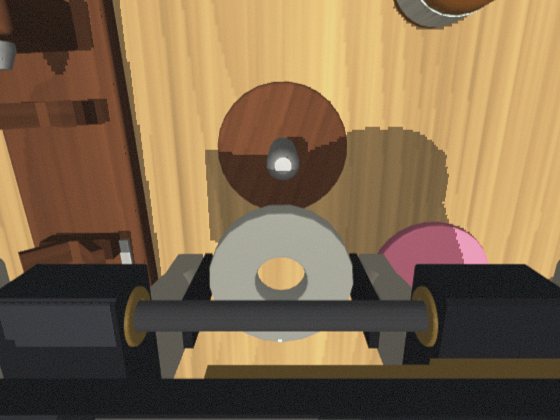

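Post (tip at (283,165), foot centred at (283,146)) is empty, so ring_c is absent. Ring_a is in the jaws, with its hole at (281,275).

```bash
cat >> h.py <<'E'
def hole(m,im,z,box):
    """ring outline in box -> centre on plane z"""
    x0,y0,x1,y1=box;k=cv2.inRange(cv2.cvtColor(im,cv2.COLOR_BGR2HSV),(8,60,60),(30,255,255));k2=np.zeros_like(k);k2[y0:y1,x0:x1]=k[y0:y1,x0:x1]
    c=max(cv2.findContours(k2,cv2.RETR_EXTERNAL,cv2.CHAIN_APPROX_NONE)[0],key=cv2.contourArea);return cv2.boundingRect(c)
E
python3 - <<'E'
from h import *
m=np.load("pics/w3.npy",allow_pickle=True).item();im=cv2.imread("pics/w3.png")
p=[onz(m,q,.012) for q in[(283,82),(283,211),(218,146),(347,146)]]
print(p); print("foot",(p[0]+p[1])/2,(p[2]+p[3])/2)
for z in(.072,.078):print("tip",onz(m,(283.5,165),z))
g=im[140:185,265:305].astype(int).mean(2);ys,xs=np.where(g>190);print(xs.mean()+265,ys.mean()+140,ys.min()+140,ys.max()+140)
zt=.1416-.0224+.015-.0
q=[onz(m,u,zt) for u in[(281,206),(210,272),(353,272)]];print("ring",q, (q[1]+q[2])/2)
print("hole",[onz(m,u,zt) for u in[(281,257),(257,275),(305,275)]])
S=arm.camera_model("side");T=arm.camera_model("top")
E
```

```text
[array([ 0.46732707, -0.09553389,  0.012     ]), array([0.46721509, 0.00195693, 0.012     ]), array([ 0.51665925, -0.04992172,  0.012     ]), array([ 0.41862875, -0.04981164,  0.012     ])]
foot [ 0.46727108 -0.04678848  0.012     ] [ 0.467644   -0.04986668  0.012     ]
tip [ 0.46744716 -0.04594748  0.072     ]
tip [ 0.46750471 -0.04700965  0.078     ]
282.6108108108108 164.3945945945946 158 170
ring [array([ 0.46909695, -0.03909991,  0.1342    ]), array([ 0.50177125, -0.00743941,  0.1342    ]), array([ 0.43598207, -0.00733472,  0.1342    ])] [ 0.46887666 -0.00738707  0.1342    ]
hole [array([ 0.46911109, -0.01494375,  0.1342    ]), array([ 0.48018891, -0.00586767,  0.1342    ]), array([ 0.45804193, -0.00583215,  0.1342    ])]
```

>>> arm_command(series=[0, 0, 0, -0.5, 0, 0, 0.6, 0, 0, 0, -0.5, 0, 0, 0.6, 0, 0, 0, -0.5, 0, 0, 0.6])

```text
t: 6.88
eef_pos: [0.4692, 0.0489, 0.1418]
ee_rot: [3.141, -0.0, -1.571]
force: [-1.0, -0.1, -0.5]
width: 0.068
gripper_force: 25.0
```

```bash
cat >> h.py <<'E'
def tip(im,guess,r=30,thr=170):
    x,y=map(int,guess);x0,y0=max(x-r,0),max(y-r,0);g=im[y0:y+r,x0:x+r]
    k=cv2.inRange(cv2.cvtColor(g,cv2.COLOR_BGR2HSV),(0,0,thr),(179,70,255))
    n,l,st,c=cv2.connectedComponentsWithStats(k);i=1+np.argmax(st[1:,4]);return c[i]+[x0,y0],st[i]
def foot(m,im,guess,z=.012):
    k=cv2.inRange(cv2.cvtColor(im,cv2.COLOR_BGR2HSV),(0,60,10),(14,255,140));k=cv2.morphologyEx(k,cv2.MORPH_CLOSE,np.ones((9,9)))
    for c in cv2.findContours(k,cv2.RETR_EXTERNAL,cv2.CHAIN_APPROX_NONE)[0]:
        if cv2.pointPolygonTest(c,tuple(map(float,guess)),False)>=0:
            w=np.array([onz(m,p[0],z)[:2]*1e3 for p in cv2.convexHull(c)],np.float32);return cv2.fitEllipse(w)
E
python3 - <<'E'
from h import *
m3=np.load("pics/w3.npy",allow_pickle=True).item();i3=cv2.imread("pics/w3.png")
m4,i4=look("w4");g=proj(m4,[.4675,-.047,.078]);print(g)
for m,i,gg in((m3,i3,(283,165)),(m4,i4,g)):
    t,st=tip(i,gg);print(t,st,foot(m,i,proj(m,[.467,-.07,.012])))
t3,_=tip(i3,(283,165));t4,_=tip(i4,g);print(tri([(m3,t3),(m4,t4)]))
for n,gs in(("side",(285,213)),("top",(300,220))):
    print(n,foot(arm.camera_model(n),cv2.imread(f"pics/{n}0.png"),gs))
E
```

```text
[283.15352466  71.70300713]
[282.53233831 164.15422886] [ 21  22  18  14 201] ((468.0420837402344, -47.03031539916992), (97.62358856201172, 97.77885437011719), 87.42768096923828)
[282.06354515  72.35117057] [ 20  22  19  20 299] ((468.02960205078125, -46.855247497558594), (97.39197540283203, 98.5980224609375), 0.6119406819343567)
(array([ 0.46805629, -0.04692204,  0.07466398]), [np.float64(0.0), np.float64(0.0)])
side ((467.9797058105469, -43.03036117553711), (97.52530670166016, 103.07218933105469), 15.378913879394531)
top ((468.1004638671875, -47.84415817260742), (95.73387908935547, 96.96332550048828), 81.16999053955078)
```

>>> arm_command(series=[0, 0, 0, 0.94, 0.01, 0, 0.6, 0, 0, 0, 0.94, 0.01, 0, 0.6, 0, 0, 0, 0.94, 0.01, 0, 0.6, 0, 0, 0, 0.94, 0.01, 0, 0.6])

```text
t: 7.42
eef_pos: [0.4683, -0.0452, 0.1421]
ee_rot: [-3.141, 0.0, -1.572]
force: [0.6, 0.2, -0.1]
width: 0.068
gripper_force: 25.0
```

>>> arm_command(series=[0, 0, 0, 0, 0, 0.3, 0.6, 0, 0, 0, 0, 0, 0.42, 0.6, 0, 0, 0, 0, 0, 0.5, 0.6, 0, 0, 0, 0, 0, 0.5, 0.6])

```text
t: 7.92
eef_pos: [0.4682, -0.0444, 0.0919]
ee_rot: [3.141, -0.0, -1.57]
force: [0.5, -0.2, 0.6]
width: 0.0678
gripper_force: 25.0
```

>>> arm_command(series=[0, 0, 0, 0, 0, 0.2, 0.6, 0, 0, 0, 0, 0, 0.3, 0.6, 0, 0, 0, 0, 0, 0.3, 0.6])

```text
t: 8.3
eef_pos: [0.4681, -0.0447, 0.0619]
ee_rot: [3.141, -0.0, -1.57]
force: [-0.4, -0.3, -0.5]
width: 0.068
gripper_force: 25.0
```

>>> arm_command(series=[0, 0, 0, 0, 0, 0.15, 0.6, 0, 0, 0, 0, 0, 0.22, 0.6, 0, 0, 0, 0, 0, 0.22, 0.6])

```text
t: 8.68
eef_pos: [0.4683, -0.0446, 0.0401]
ee_rot: [3.141, -0.0, -1.57]
force: [-0.6, 0.8, -0.2]
width: 0.0679
gripper_force: 25.0
```

>>> arm_command(series=[0, 0, 0, 0, 0, 0.02, 0.6, 0, 0, 0, 0, 0, 0.02, 1, 0, 0, 0, 0, 0, 0.02, 1, 0, 0, 0, 0, 0, 0.02, 1, 0, 0, 0, 0, 0, 0.02, 1])

```text
t: 9.3
eef_pos: [0.4683, -0.0446, 0.0382]
ee_rot: [-3.141, 0.0, -1.57]
force: [0.2, 0.5, -0.1]
width: 0.0873
gripper_force: 0.0
```

>>> arm_command(series=[0, 0, 0, 0, 0, -0.5, 1, 0, 0, 0, 0, 0, -1, 1, 0, 0, 0, 0, 0, -1, 1, 0, 0, 0, 0, 0, -1, 1])

```text
t: 9.8
eef_pos: [0.4679, -0.0446, 0.138]
ee_rot: [-3.141, 0.0, -1.571]
force: [-0.4, -0.3, -0.4]
width: 0.0876
gripper_force: 0.0
```

>>> arm_command(series=[0, 0, 0, -1, 0, -0.2, 1, 0, 0, 0, -1, 0, -0.2, 1, 0, 0, 0, -1, 0, -0.2, 1])

```text
t: 10.18
eef_pos: [0.4681, 0.0571, 0.1574]
ee_rot: [3.141, -0.0, -1.567]
force: [0.3, 0.2, 0.1]
width: 0.0873
gripper_force: 0.0
```

```bash
python3 - <<'E'
from h import *
s=arm.get_state();print(s["t"],s["eef_pos"],s["ee_rot"])
m,im=look("w5")
for z in(.015,.027):
  for r in rings(m,im,z):print(z,r)
E
```

```text
10.175 [0.46805932 0.05714509 0.15735053] [ 3.14062156e+00 -4.97201940e-04 -1.56744757e+00]
0.015 (np.float64(0.4667), np.float64(0.2033), np.float64(43.6075), np.float64(64.2133), np.float64(280.9), np.float64(347.7))
0.015 (np.float64(0.6581), np.float64(0.0668), np.float64(16.2774), np.float64(46.003), np.float64(54.7), np.float64(212.3))
0.015 (np.float64(0.468), np.float64(-0.046), np.float64(69.6017), np.float64(69.682), np.float64(280.5), np.float64(67.8))
0.027 (np.float64(0.4668), np.float64(0.1935), np.float64(41.7275), np.float64(61.4449), np.float64(280.9), np.float64(347.7))
0.027 (np.float64(0.6499), np.float64(0.0629), np.float64(15.5757), np.float64(44.0196), np.float64(54.7), np.float64(212.3))
0.027 (np.float64(0.468), np.float64(-0.045), np.float64(66.6011), np.float64(66.6779), np.float64(280.5), np.float64(67.8))
```

View pics/w5.png

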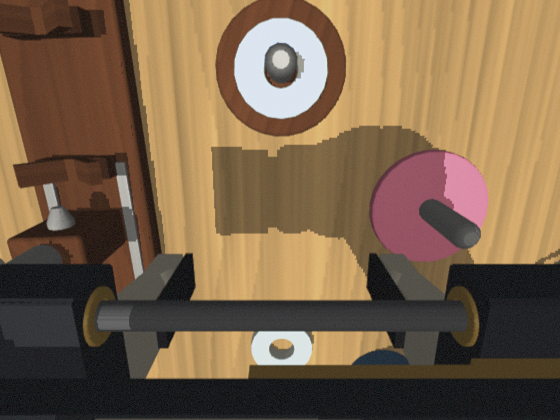

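Ring_a lies flat on the foot of the post, centred at (281,68). On to ring_b.

>>> arm_command(series=[0, 0, 0, -1, 0, 0, 1, 0, 0, 0, -1, 0, 0, 1, 0, 0, 0, -1, 0, 0, 1])

```text
t: 10.6
eef_pos: [0.4679, 0.1561, 0.1568]
ee_rot: [3.14, -0.001, -1.569]
force: [-0.2, -0.7, -0.3]
width: 0.0875
gripper_force: 0.0
```

>>> arm_command(series=[0, 0, -0.758, -0.47, 0, 0, 1, 0, 0, -0.758, -0.47, 0, 0, 1, 0, 0, -0.758, -0.47, 0, 0, 1, 0, 0, -0.758, -0.47, 0, 0, 1, 0, 0, -0.758, -0.47, 0, 0, 1, 0, 0, -0.758, -0.47, 0, 0, 1, 0, 0, -0.758, -0.47, 0, 0, 1, 0, 0, -0.758, -0.47, 0, 0, 1])

```text
t: 11.6
eef_pos: [0.4678, 0.2007, 0.1572]
ee_rot: [3.14, 0.001, -0.382]
force: [-0.3, -1.0, -0.5]
width: 0.0874
gripper_force: 0.0
```

```bash
python3 - <<'E'
from h import *
s=arm.get_state();print(s["t"],s["eef_pos"],s["ee_rot"])
m,im=look("w6")
for r in rings(m,im):print(r);print(move([r[0],r[1],.0245],-.38))
E
```

```text
11.6 [0.46781301 0.20066892 0.15715816] [ 3.13974858e+00  9.82079178e-04 -3.81689943e-01]
(np.float64(0.4674), np.float64(0.2044), np.float64(57.8981), np.float64(59.2441), np.float64(277.2), np.float64(203.5))
(array([ 0.001,  0.001, -0.002]), array([-0.016, -0.032,  1.328]))
(np.float64(0.5593), np.float64(0.3425), np.float64(42.3187), np.float64(42.8606), np.float64(75.9), np.float64(163.9))
(array([ 0.001,  0.001, -0.002]), array([ 0.321, -1.656,  1.326]))
(np.float64(0.4704), np.float64(-0.0242), np.float64(9.7286), np.float64(52.6671), np.float64(553.7), np.float64(93.1))
(array([ 0.001,  0.001, -0.002]), array([0.865, 2.078, 1.331]))
(np.float64(0.5916), np.float64(0.1262), np.float64(8.8484), np.float64(44.1472), np.float64(313.8), np.float64(10.2))
(array([ 0.001,  0.001, -0.002]), array([1.428, 0.23 , 1.328]))
```

>>> arm_command(series=[0, 0, 0, -0.015, -0.035, 0.9, 1, 0, 0, 0, -0.015, -0.035, 0.9, 1, 0, 0, 0, -0.015, -0.035, 0.9, 1, 0, 0, 0, -0.015, -0.035, 0.9, 1])

```text
t: 12.15
eef_pos: [0.4687, 0.2063, 0.069]
ee_rot: [-3.141, -0.001, -0.38]
force: [0.3, 0.4, 0.6]
width: 0.088
gripper_force: 0.0
```

```bash
python3 - <<'E'
from h import *
s=arm.get_state();print(s["t"],s["eef_pos"],s["ee_rot"])
m,im=look("w7")
for r in rings(m,im):print(r);print(move([r[0],r[1],.0245],-.38))
E
```

```text
12.15 [0.46866202 0.20629618 0.06896914] [-3.14098464e+00 -6.21674970e-04 -3.80198497e-01]
(np.float64(0.4675), np.float64(0.2044), np.float64(57.7015), np.float64(59.6657), np.float64(285.4), np.float64(242.9))
(array([-0.001, -0.001, -0.   ]), array([-0.005,  0.026,  0.449]))
(np.float64(0.5551), np.float64(0.3358), np.float64(25.3947), np.float64(40.1866), np.float64(12.7), np.float64(190.5))
(array([-0.001, -0.001, -0.   ]), array([ 0.321, -1.519,  0.452]))
```

>>> arm_command(series=[0, 0, 0, 0, 0.015, 0.44, 1, 0, 0, 0, 0, 0.015, 0.44, 1, 0, 0, 0, 0, 0.015, 0.44, 1, 0, 0, 0, 0, 0.015, 0.44, 1])

```text
t: 12.7
eef_pos: [0.4677, 0.205, 0.0251]
ee_rot: [-3.14, -0.0, -0.38]
force: [0.7, 0.6, -0.3]
width: 0.0875
gripper_force: 0.0
```

>>> arm_command(series=[0, 0, 0, 0, 0, 0, 0.5, 0, 0, 0, 0, 0, 0, 0.5, 0, 0, 0, 0, 0, 0, 0.5, 0, 0, 0, 0, 0, 0, 0.5, 0, 0, 0, 0, 0, 0, 0.5, 0, 0, 0, 0, 0, 0, 0.5], force=25)

```text
t: 13.45
eef_pos: [0.4674, 0.2047, 0.0241]
ee_rot: [3.141, 0.0, -0.38]
force: [-0.8, -0.5, 3.4]
width: 0.0597
gripper_force: 25.0
```

>>> arm_command(series=[0, 0, 0, 0, 0, -1, 0.5, 0, 0, 0, 0, 0, -1, 0.5, 0, 0, 0, 0, 0, -1, 0.5, 0, 0, 0, 0, 0, -1, 0.5])

```text
t: 13.95
eef_pos: [0.467, 0.2045, 0.1235]
ee_rot: [3.141, 0.001, -0.38]
force: [0.5, -0.3, -0.8]
width: 0.0596
gripper_force: 25.0
```

>>> arm_command(series=[0, 0, 0.758, 0, 0, -0.3, 0.5, 0, 0, 0.758, 0, 0, -0.3, 0.5, 0, 0, 0.758, 0, 0, -0.3, 0.5, 0, 0, 0.758, 0, 0, -0.3, 0.5, 0, 0, 0.758, 0, 0, -0.3, 0.5, 0, 0, 0.758, 0, 0, -0.3, 0.5, 0, 0, 0.758, 0, 0, -0.3, 0.5, 0, 0, 0.758, 0, 0, -0.3, 0.5])

```text
t: 14.95
eef_pos: [0.4668, 0.2042, 0.1525]
ee_rot: [3.139, -0.002, -1.57]
force: [0.2, -0.2, -0.7]
width: 0.0593
gripper_force: 25.0
```

>>> arm_command(series=[0, 0, 0, 1, 0, 0, 0.5, 0, 0, 0, 1, 0, 0, 0.5, 0, 0, 0, 1, 0, 0, 0.5])

```text
t: 15.32
eef_pos: [0.4667, 0.1025, 0.1532]
ee_rot: [3.14, -0.001, -1.571]
force: [-0.8, 0.3, -0.6]
width: 0.0596
gripper_force: 25.0
```

>>> arm_command(series=[0, 0, 0, 1, 0, 0, 0.5, 0, 0, 0, 1, 0, 0, 0.5, 0, 0, 0, 1, 0, 0, 0.5])

```text
t: 15.7
eef_pos: [0.4672, 0.0033, 0.1534]
ee_rot: [3.14, -0.0, -1.572]
force: [-1.3, 0.3, -0.3]
width: 0.0593
gripper_force: 25.0
```

>>> arm_command(series=[0, 0, 0, 0.51, -0.012, 0, 0.5, 0, 0, 0, 0.51, -0.012, 0, 0.5, 0, 0, 0, 0.51, -0.012, 0, 0.5, 0, 0, 0, 0.51, -0.012, 0, 0.5])

```text
t: 16.2
eef_pos: [0.469, -0.0452, 0.1539]
ee_rot: [3.142, 0.0, -1.569]
force: [-0.1, -0.5, -0.9]
width: 0.0596
gripper_force: 25.0
```

>>> arm_command(series=[0, 0, 0, 0, 0, 0.3, 0.5, 0, 0, 0, 0, 0, 0.5, 0.5, 0, 0, 0, 0, 0, 0.6, 0.5, 0, 0, 0, 0, 0, 0.6, 0.5])

```text
t: 16.7
eef_pos: [0.4687, -0.0458, 0.0937]
ee_rot: [3.141, -0.0, -1.569]
force: [-0.6, -0.7, 0.4]
width: 0.0597
gripper_force: 25.0
```

>>> arm_command(series=[0, 0, 0, 0, 0, 0.2, 0.5, 0, 0, 0, 0, 0, 0.35, 0.5, 0, 0, 0, 0, 0, 0.39, 0.5, 0, 0, 0, 0, 0, 0.39, 0.5])

```text
t: 17.2
eef_pos: [0.4693, -0.046, 0.0556]
ee_rot: [-3.141, 0.0, -1.57]
force: [-0.5, 0.3, -0.4]
width: 0.0598
gripper_force: 25.0
```

>>> arm_command(series=[0, 0, 0, 0, 0, 0, 1, 0, 0, 0, 0, 0, 0, 1, 0, 0, 0, 0, 0, 0, 1, 0, 0, 0, 0, 0, 0, 1])

```text
t: 17.7
eef_pos: [0.4689, -0.0462, 0.0552]
ee_rot: [-3.141, 0.0, -1.57]
force: [0.4, 0.6, -0.8]
width: 0.0864
gripper_force: 0.0
```

>>> arm_command(series=[0, 0, 0, 0, 0, -0.5, 1, 0, 0, 0, 0, 0, -1, 1, 0, 0, 0, 0, 0, -1, 1, 0, 0, 0, 0, 0, -1, 1])

```text
t: 18.2
eef_pos: [0.4684, -0.0462, 0.155]
ee_rot: [-3.141, 0.0, -1.571]
force: [-0.2, -0.2, -1.3]
width: 0.0876
gripper_force: 0.0
```

>>> arm_command(series=[0, 0, 0, -1, 0, 0, 1, 0, 0, 0, -1, 0, 0, 1, 0, 0, 0, -1, 0, 0, 1])

```text
t: 18.58
eef_pos: [0.4682, 0.0553, 0.1538]
ee_rot: [3.139, -0.001, -1.568]
force: [-0.2, -0.3, -0.5]
width: 0.0877
gripper_force: 0.0
```

```bash
python3 - <<'E'
from h import *
s=arm.get_state();print(s["t"],s["eef_pos"],s["ee_rot"])
m,im=look("w8")
for r in rings(m,im,.042):print(r)
E
```

```text
18.575 [0.46819704 0.05531573 0.15376612] [ 3.13949503e+00 -1.01806882e-03 -1.56764188e+00]
(np.float64(0.6099), np.float64(0.1503), np.float64(11.8956), np.float64(28.4322), np.float64(109.5), np.float64(321.7))
(np.float64(0.6398), np.float64(0.0584), np.float64(14.9585), np.float64(41.7017), np.float64(52.0), np.float64(216.7))
(np.float64(0.4686), np.float64(-0.0435), np.float64(62.701), np.float64(62.7579), np.float64(279.5), np.float64(71.0))
```

>>> arm_command(series=[0, 0, 0, -0.96, -0.305, 0, 1, 0, 0, 0, -0.96, -0.305, 0, 1, 0, 0, 0, -0.96, -0.305, 0, 1])

```text
t: 19.0
eef_pos: [0.4996, 0.1507, 0.1538]
ee_rot: [3.14, -0.001, -1.569]
force: [0.2, -0.4, -0.1]
width: 0.0878
gripper_force: 0.0
```

>>> arm_command(series=[0, 0, 0, -0.96, -0.305, 0, 1, 0, 0, 0, -0.96, -0.305, 0, 1, 0, 0, 0, -0.96, -0.305, 0, 1])

```text
t: 19.38
eef_pos: [0.53, 0.2463, 0.1537]
ee_rot: [3.14, -0.001, -1.57]
force: [0.0, -0.5, 0.3]
width: 0.0878
gripper_force: 0.0
```

>>> arm_command(series=[0, 0, 0, -0.96, -0.305, 0, 1, 0, 0, 0, -0.96, -0.305, 0, 1, 0, 0, 0, -0.96, -0.305, 0, 1, 0, 0, 0, -0.96, -0.305, 0, 1])

```text
t: 19.88
eef_pos: [0.5596, 0.3399, 0.1542]
ee_rot: [3.14, -0.001, -1.571]
force: [0.3, 0.2, -0.2]
width: 0.0876
gripper_force: 0.0
```

>>> arm_command(series=[0, 0, 0, 0, 0, 0.85, 1, 0, 0, 0, 0, 0, 0.85, 1, 0, 0, 0, 0, 0, 0.85, 1, 0, 0, 0, 0, 0, 0.85, 1])

```text
t: 20.38
eef_pos: [0.5608, 0.3415, 0.0716]
ee_rot: [-3.14, 0.001, -1.571]
force: [0.1, 0.5, 0.2]
width: 0.0875
gripper_force: 0.0
```

```bash
python3 - <<'E'
from h import *
s=arm.get_state();print(s["t"],s["eef_pos"],s["ee_rot"])
m,im=look("w9")
for r in rings(m,im):print(r);print(move([r[0],r[1],.0245],-np.pi/2))
a=cv2.imread("pics/w8.png");cv2.imwrite("pics/c9.png",np.hstack([a[:250,150:420],im[:250,100:500]]))
E
```

```text
20.375 [0.56084991 0.34149817 0.07159708] [-3.14016379e+00  9.80487608e-04 -1.57074683e+00]
(np.float64(0.5593), np.float64(0.3427), np.float64(42.0949), np.float64(42.4589), np.float64(282.8), np.float64(243.0))
(array([-0.001,  0.001,  0.   ]), array([-0.007,  0.018,  0.475]))
```

View pics/c9.png

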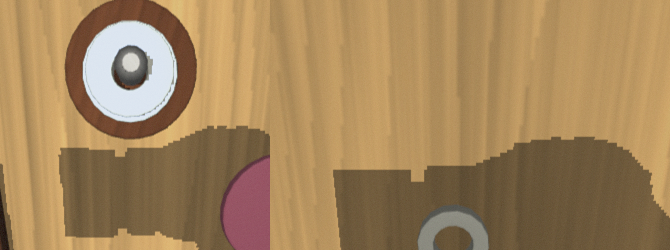

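Left crop: ring_b is stacked flat on ring_a at (130,70). Right crop: ring_d lies between the jaws.

>>> arm_command(series=[0, 0, 0, -0.01, 0.01, 0.465, 1, 0, 0, 0, -0.01, 0.01, 0.465, 1, 0, 0, 0, -0.01, 0.01, 0.465, 1, 0, 0, 0, -0.01, 0.01, 0.465, 1])

```text
t: 20.92
eef_pos: [0.5593, 0.3429, 0.0246]
ee_rot: [-3.141, 0.001, -1.57]
force: [0.8, -0.4, -0.7]
width: 0.0876
gripper_force: 0.0
```

>>> arm_command(series=[0, 0, 0, 0, 0, 0, 0.3, 0, 0, 0, 0, 0, 0, 0.3, 0, 0, 0, 0, 0, 0, 0.3, 0, 0, 0, 0, 0, 0, 0.3, 0, 0, 0, 0, 0, 0, 0.3, 0, 0, 0, 0, 0, 0, 0.3, 0, 0, 0, 0, 0, 0, 0.3], force=25)

```text
t: 21.8
eef_pos: [0.5591, 0.3428, 0.0235]
ee_rot: [3.142, -0.0, -1.57]
force: [-0.7, -0.2, -0.9]
width: 0.0434
gripper_force: 25.0
```

>>> arm_command(series=[0, 0, 0, 0, 0, -1, 0.3, 0, 0, 0, 0, 0, -1, 0.3, 0, 0, 0, 0, 0, -1, 0.3, 0, 0, 0, 0, 0, -1, 0.3])

```text
t: 22.3
eef_pos: [0.5587, 0.3426, 0.1232]
ee_rot: [3.141, 0.0, -1.571]
force: [0.3, 0.4, -0.7]
width: 0.0432
gripper_force: 25.0
```

>>> arm_command(series=[0, 0, 0, 0.97, 0.23, -0.3, 0.3, 0, 0, 0, 0.97, 0.23, -0.3, 0.3, 0, 0, 0, 0.97, 0.23, -0.3, 0.3])

```text
t: 22.68
eef_pos: [0.5352, 0.2433, 0.1534]
ee_rot: [3.141, -0.001, -1.572]
force: [-0.2, 0.0, -0.7]
width: 0.0434
gripper_force: 25.0
```

>>> arm_command(series=[0, 0, 0, 0.97, 0.23, 0, 0.3, 0, 0, 0, 0.97, 0.23, 0, 0.3, 0, 0, 0, 0.97, 0.23, 0, 0.3])

```text
t: 23.05
eef_pos: [0.512, 0.1468, 0.1524]
ee_rot: [3.139, -0.001, -1.572]
force: [0.3, 0.7, 0.6]
width: 0.0435
gripper_force: 25.0
```

>>> arm_command(series=[0, 0, 0, 0.97, 0.23, 0, 0.3, 0, 0, 0, 0.97, 0.23, 0, 0.3, 0, 0, 0, 0.97, 0.23, 0, 0.3])

```text
t: 23.42
eef_pos: [0.4896, 0.0505, 0.1527]
ee_rot: [3.14, -0.001, -1.572]
force: [0.5, 0.6, 0.1]
width: 0.0439
gripper_force: 25.0
```

>>> arm_command(series=[0, 0, 0, 0.97, 0.23, 0, 0.3, 0, 0, 0, 0.97, 0.23, 0, 0.3, 0, 0, 0, 0.97, 0.23, 0, 0.3, 0, 0, 0, 0.97, 0.23, 0, 0.3, 0, 0, 0, 0.97, 0.23, 0, 0.3])

```text
t: 24.05
eef_pos: [0.4679, -0.0442, 0.1533]
ee_rot: [3.141, -0.0, -1.569]
force: [-1.0, 0.3, 0.5]
width: 0.0433
gripper_force: 25.0
```

>>> arm_command(series=[0, 0, 0, 0.02, 0, 0.3, 0.3, 0, 0, 0, 0.02, 0, 0.5, 0.3, 0, 0, 0, 0.02, 0, 0.62, 0.3, 0, 0, 0, 0.02, 0, 0.62, 0.3])

```text
t: 24.55
eef_pos: [0.4671, -0.0469, 0.091]
ee_rot: [3.14, -0.001, -1.569]
force: [0.5, 0.0, 0.2]
width: 0.0434
gripper_force: 25.0
```

>>> arm_command(series=[0, 0, 0, 0, 0, 0.15, 0.3, 0, 0, 0, 0, 0, 0.23, 0.3, 0, 0, 0, 0, 0, 0.23, 0.3])

```text
t: 24.92
eef_pos: [0.4673, -0.0472, 0.0686]
ee_rot: [3.141, -0.0, -1.57]
force: [-0.6, 0.5, -0.5]
width: 0.0434
gripper_force: 25.0
```

>>> arm_command(series=[0, 0, 0, 0, 0, 0, 0.7, 0, 0, 0, 0, 0, 0, 0.7, 0, 0, 0, 0, 0, 0, 0.7, 0, 0, 0, 0, 0, 0, 0.7])

```text
t: 25.42
eef_pos: [0.4673, -0.0472, 0.0687]
ee_rot: [-3.141, 0.0, -1.57]
force: [-0.9, -0.4, -0.4]
width: 0.0611
gripper_force: 0.0
```

>>> arm_command(series=[0, 0, 0, 0, 0, -0.4, 0.7, 0, 0, 0, 0, 0, -0.9, 0.7, 0, 0, 0, 0, 0, -0.9, 0.7, 0, 0, 0, 0, 0, -0.9, 0.7])

```text
t: 25.92
eef_pos: [0.467, -0.0472, 0.1585]
ee_rot: [-3.141, 0.0, -1.571]
force: [-0.5, 0.0, -0.1]
width: 0.0616
gripper_force: 0.0
```

>>> arm_command(series=[0, 0, 0, -0.9, -0.5, -0.2, 1, 0, 0, 0, -0.9, -0.5, -0.2, 1, 0, 0, 0, -0.9, -0.5, -0.2, 1, 0, 0, 0, -0.9, -0.5, -0.2, 1])

```text
t: 26.42
eef_pos: [0.5162, 0.0425, 0.177]
ee_rot: [3.139, -0.001, -1.57]
force: [-0.1, -0.2, -0.1]
width: 0.0866
gripper_force: 0.0
```

```bash
python3 - <<'E'
from h import *
s=arm.get_state();print(s["t"],s["eef_pos"],s["ee_rot"])
m,im=look("w10")
S=arm.grab_frame("side");cv2.imwrite("pics/side1.png",S)
a=cv2.resize(S[130:270,180:340],(480,420),interpolation=cv2.INTER_CUBIC)
cv2.imwrite("pics/c10.png",np.hstack([im[:,:320],a]))
E
```

```text
26.425 [0.51619393 0.04246895 0.1770341 ] [ 3.13864119e+00 -1.03262864e-03 -1.57015324e+00]
```

View pics/c10.png

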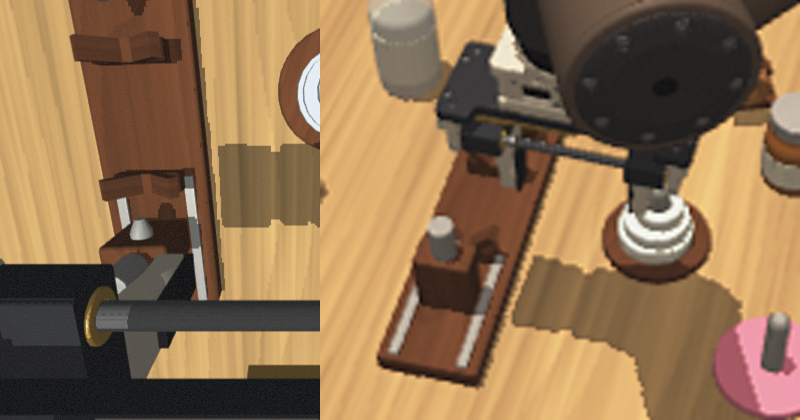

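All three rings are stacked in order on the post (crop at (655,225)). The tailstock knob is at about (440,235) in that crop. Now for a view over the rack.

>>> arm_command(series=[0, 0, 0, -0.95, -1, -0.9, 1, 0, 0, 0, -0.95, -1, -0.9, 1, 0, 0, 0, -0.95, -1, -0.9, 1, 0, 0, 0, -0.95, -1, -0.9, 1, 0, 0, 0, -0.95, -1, -0.9, 1])

```text
t: 27.15
eef_pos: [0.6162, 0.1368, 0.2674]
ee_rot: [3.14, -0.001, -1.571]
force: [-1.5, -0.6, -1.1]
width: 0.0881
gripper_force: 0.0
```

```bash
python3 - <<'E'
from h import *
s=arm.get_state();print(s["t"],s["eef_pos"],s["ee_rot"])
m,im=look("w11")
E
```

```text
27.15 [0.61618516 0.13679891 0.26742742] [ 3.13962392e+00 -5.34011237e-04 -1.57121910e+00]
```

View pics/w11.png

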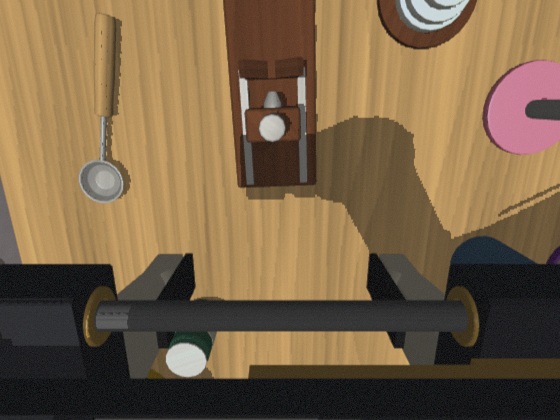

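The knob top is at (272,128) and the bed's tail-end corners are at (239,187) and (316,184). Next, the headstock end.

>>> arm_command(series=[0, 0, 0, 1, 0, 0, 1, 0, 0, 0, 1, 0, 0, 1, 0, 0, 0, 1, 0, 0, 1, 0, 0, 0, 1, 0, 0, 1])

```text
t: 27.7
eef_pos: [0.6165, 0.0371, 0.2684]
ee_rot: [3.141, 0.0, -1.571]
force: [0.2, 0.3, 0.5]
width: 0.0879
gripper_force: 0.0
```

```bash
python3 - <<'E'
from h import *
m1=np.load("pics/w11.npy",allow_pickle=True).item();i1=cv2.imread("pics/w11.png")
m,im=look("w12")
t,st=tip(i1,(272,128),22);print(t,st,"knob",onz(m1,t,.12))
p=[onz(m1,u,.02) for u in[(239,187),(316,184)]];print("tail end",p,(p[0]+p[1])/2)
g=proj(m,onz(m1,t,.12));print(g)
t2,st2=tip(im,g,22);print(t2,st2,tri([(m1,t),(m,t2)]))
E
```

```text
[271.34051724 127.37068966] [ 10   9  24  26 464] knob [0.62289715 0.07594935 0.12      ]
tail end [array([0.66258076, 0.14904012, 0.02      ]), array([0.57513281, 0.14563224, 0.02      ])] [0.61885679 0.14733618 0.02      ]
[272.95427499 242.46042487]
[272.65789474 241.82236842] [ 13  12  21  21 304] (array([0.62306825, 0.0760728 , 0.11824268]), [np.float64(0.1), np.float64(0.1)])
```

View pics/w12.png

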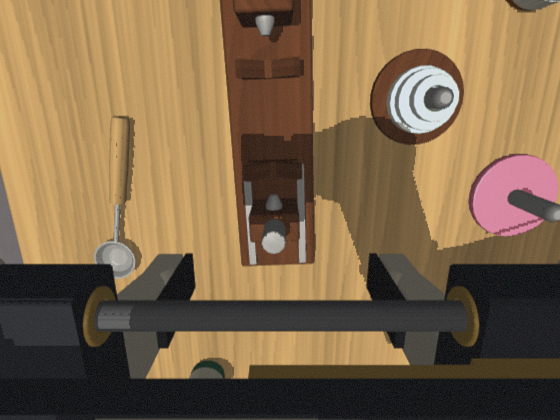

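Head centre: root (266,13), tip (264,33). Tail centre: tip (274,197). Knob top (273,242).

```bash
python3 - <<'E'
from h import *
m=np.load("pics/w12.npy",allow_pickle=True).item()
ht=onz(m,(264.5,33),.062);hr=onz(m,(266,13),.062);tt=onz(m,(274,197),.062);K=np.array([.623,.076,.062])
print("headtip",ht,"root",hr,"tailtip",tt)
e=[onz(m,u,.02) for u in[(243,265),(314,262),(219,0),(314,0)]];print(e)
for a in(tt,K):
    d=a-ht;print("axis yaw dev",np.arctan2(-d[0],d[1]),np.hypot(*d[:2]))
y=(K-ht)[:2];y/=np.hypot(*y);print("y",y)
# knob-to-head-face at backed-off =241mm; face=headtip-14
print("tail travel",.241-(np.hypot(*(K-ht)[:2])+.014))
L=ht[:2]+y*(.113-.014);print("load",L)
te=(e[0]+e[1])[:2]/2;print("load from tail end",te-y*.150)
E
```

```text
headtip [ 0.63030523 -0.10162827  0.062     ] root [ 0.62875388 -0.11749761  0.062     ] tailtip [0.62280206 0.05005772 0.062     ]
[array([0.66212664, 0.1478269 , 0.02      ]), array([0.5752662 , 0.14388271, 0.02      ]), array([ 0.67603907, -0.13786525,  0.02      ]), array([ 0.58323661, -0.13781319,  0.02      ])]
axis yaw dev 0.049424845099535146 0.15187144654714588
axis yaw dev 0.04110335246392785 0.17777842360859816
y [-0.04109178  0.99915538]
tail travel 0.04922157639140182
load [ 0.62623715 -0.00271189]
load from tail end [ 0.62486019 -0.0040185 ]
```

>>> arm_command(series=[0, 0, -0.027, -0.39, -0.065, 1, 0.6, 0, 0, -0.027, -0.39, -0.065, 1, 0.6, 0, 0, -0.027, -0.39, -0.065, 1, 0.6, 0, 0, -0.027, -0.39, -0.065, 1, 0.6, 0, 0, -0.027, -0.39, -0.065, 1, 0.6], force=40)

```text
t: 28.38
eef_pos: [0.6247, 0.077, 0.1706]
ee_rot: [-3.139, 0.001, -1.528]
force: [-0.2, -0.3, -0.8]
width: 0.0527
gripper_force: 0.0
```

>>> arm_command(series=[0, 0, 0, 0, 0, 0.56, 0.6, 0, 0, 0, 0, 0, 0.56, 0.6, 0, 0, 0, 0, 0, 0.56, 0.6, 0, 0, 0, 0, 0, 0.56, 0.6])

```text
t: 28.88
eef_pos: [0.6251, 0.0771, 0.115]
ee_rot: [-3.138, 0.001, -1.528]
force: [-0.6, 0.1, 0.4]
width: 0.0527
gripper_force: 0.0
```

>>> arm_command(series=[0, 0, 0, 0, 0, 0, 0, 0, 0, 0, 0, 0, 0, 0, 0, 0, 0, 0, 0, 0, 0, 0, 0, 0, 0, 0, 0, 0, 0, 0, 0, 0, 0, 0, 0, 0, 0, 0, 0, 0, 0, 0])

```text
t: 29.62
eef_pos: [0.6231, 0.0768, 0.1126]
ee_rot: [3.14, -0.0, -1.528]
force: [-5.7, 1.1, 5.1]
width: 0.0212
gripper_force: 40.0
```

>>> arm_command(series=[0, 0, 0, -0.15, 0.01, 0, 0, 0, 0, 0, -0.3, 0.01, 0, 0, 0, 0, 0, -0.42, 0.01, 0, 0, 0, 0, 0, -0.42, 0.01, 0, 0])

```text
t: 30.12
eef_pos: [0.6213, 0.1207, 0.1126]
ee_rot: [-3.141, 0.001, -1.526]
force: [0.4, 2.5, 2.0]
width: 0.0211
gripper_force: 40.0
```

>>> arm_command(series=[0, 0, 0, -0.03, 0, 0, 0, 0, 0, 0, -0.06, 0, 0, 0, 0, 0, 0, -0.06, 0, 0, 0])

```text
t: 30.5
eef_pos: [0.6211, 0.1248, 0.1126]
ee_rot: [-3.141, 0.0, -1.528]
force: [4.2, -1.1, -0.5]
width: 0.0213
gripper_force: 40.0
```

>>> arm_command(series=[0, 0, 0, -0.02, -0.01, 0, 0, 0, 0, 0, -0.03, -0.01, 0, 0, 0, 0, 0, -0.03, -0.01, 0, 0])

```text
t: 30.88
eef_pos: [0.621, 0.1273, 0.1126]
ee_rot: [3.141, -0.001, -1.528]
force: [-0.8, -5.4, 3.7]
width: 0.0214
gripper_force: 40.0
```

>>> arm_command(series=[0, 0, 0, -0.02, 0, 0, 0, 0, 0, 0, -0.03, 0, 0, 0, 0, 0, 0, -0.03, 0, 0, 0])

```text
t: 31.25
eef_pos: [0.621, 0.1276, 0.1125]
ee_rot: [3.14, -0.004, -1.529]
force: [3.1, -16.7, 3.6]
width: 0.0212
gripper_force: 40.0
```

>>> arm_command(series=[0, 0, 0, 0.045, 0, 0, 0, 0, 0, 0, 0.045, 0, 0, 0.6, 0, 0, 0, 0.045, 0, 0, 0.6, 0, 0, 0, 0.045, 0, 0, 0.6, 0, 0, 0, 0.045, 0, 0, 0.6])

```text
t: 31.88
eef_pos: [0.6216, 0.1265, 0.1124]
ee_rot: [3.142, 0.0, -1.528]
force: [0.1, -0.3, -0.0]
width: 0.0516
gripper_force: 0.0
```

>>> arm_command(series=[0, 0, 0, 0, 0, -0.5, 0.6, 0, 0, 0, 0, 0, -1, 0.6, 0, 0, 0, 0, 0, -1, 0.6, 0, 0, 0, 0, 0, -1, 0.6])

```text
t: 32.38
eef_pos: [0.6213, 0.1264, 0.2124]
ee_rot: [3.142, 0.001, -1.528]
force: [-0.5, 0.5, -1.0]
width: 0.0528
gripper_force: 0.0
```

>>> arm_command(series=[0, 0, 0, 1, 0.43, 0, 1, 0, 0, 0, 1, 0.43, 0, 1, 0, 0, 0, 1, 0.43, 0, 1])

```text
t: 32.75
eef_pos: [0.581, 0.022, 0.2113]
ee_rot: [3.139, -0.001, -1.531]
force: [0.5, 0.9, 0.3]
width: 0.0772
gripper_force: 0.0
```

>>> arm_command(series=[0, 0, 0, 1, 0.43, 0, 1, 0, 0, 0, 1, 0.43, 0, 1, 0, 0, 0, 1, 0.43, 0, 1])

```text
t: 33.12
eef_pos: [0.543, -0.079, 0.2116]
ee_rot: [3.14, -0.0, -1.531]
force: [1.1, 1.2, -0.2]
width: 0.0875
gripper_force: 0.0
```

>>> arm_command(series=[0, 0, 0, 1, 0.43, 0, 1, 0, 0, 0, 1, 0.43, 0, 1, 0, 0, 0, 1, 0.43, 0, 1])

```text
t: 33.5
eef_pos: [0.5049, -0.1802, 0.2117]
ee_rot: [3.14, 0.0, -1.53]
force: [0.1, 0.3, 0.6]
width: 0.0877
gripper_force: 0.0
```

>>> arm_command(series=[0, 0, 0, 1, 0.43, -0.4, 1, 0, 0, 0, 1, 0.43, -0.4, 1, 0, 0, 0, 1, 0.43, -0.4, 1, 0, 0, 0, 1, 0.43, -0.4, 1, 0, 0, 0, 1, 0.43, -0.4, 1])

```text
t: 34.12
eef_pos: [0.4674, -0.2794, 0.2517]
ee_rot: [3.14, 0.001, -1.526]
force: [0.1, -0.9, 0.7]
width: 0.0877
gripper_force: 0.0
```

```bash
python3 - <<'E'
from h import *
s=arm.get_state();print(s["t"],s["eef_pos"],s["ee_rot"])
m,im=look("w13")
E
```

```text
34.125 [ 0.46740691 -0.27940593  0.25169384] [ 3.14035504e+00  5.82235429e-04 -1.52633997e+00]
```

View pics/w13.png

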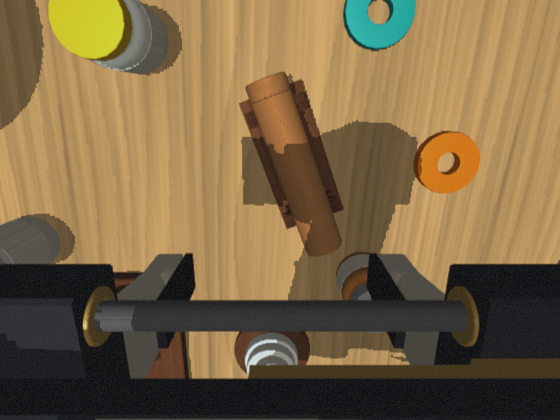

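The pin lies from (268,73) to (322,255), with side edges at about (247,88)–(305,250) and (291,82)–(341,240).

```bash
python3 - <<'E'
from h import *
m=np.load("pics/w13.npy",allow_pickle=True).item();im=cv2.imread("pics/w13.png")
print("cam",m["pose"][:3,3],proj(m,np.r_[m["pose"][:2,3],0]))
a=onz(m,(267,73),.066);b=onz(m,(322,255),.066);print("ends top",a,b,np.linalg.norm(a-b),(a+b)/2)
for z in(.046,):
    l=[onz(m,u,z) for u in[(247,88),(305,250)]];r=[onz(m,u,z) for u in[(291,82),(341,240)]];print(l,r)
    dl=l[1]-l[0];dr=r[1]-r[0];print("dir",np.arctan2(-dl[0],dl[1]),np.arctan2(-dr[0],dr[1]))
d=b-a;print("dir ends",np.arctan2(-d[0],d[1]))
T=arm.camera_model("top");t=cv2.imread("pics/top0.png")
k=cv2.inRange(cv2.cvtColor(t,cv2.COLOR_BGR2HSV),(0,100,70),(20,255,255));k[:195]=0;k[245:]=0;k[:,:350]=0;k[:,412:]=0
c=max(cv2.findContours(k,0,1)[0],key=cv2.contourArea);q=cv2.minAreaRect(c);print(q,onz(T,q[0],.05))
E
```

```text
cam [ 0.47097926 -0.36022795  0.38763392] [279.98846738 100.8089886 ]
ends top [ 0.48322356 -0.38266686  0.066     ] [ 0.42177207 -0.21288571  0.066     ] 0.1805600288838738 [ 0.45249782 -0.29777629  0.066     ]
[array([ 0.50215892, -0.37022305,  0.046     ]), array([ 0.43742823, -0.20878138,  0.046     ])] [array([ 0.46151718, -0.3772838 ,  0.046     ]), array([ 0.39991454, -0.22201518,  0.046     ])]
dir 0.38132860004853986 0.37770043896062533
dir ends 0.34727662783169105
((380.5, 219.5), (49.0, 61.0), 90.0) [ 0.44830662 -0.29731289  0.05      ]
```

>>> arm_command(series=[0, 0, -0.204, 0.18, 0.165, 1, 1, 0, 0, -0.204, 0.18, 0.165, 1, 1, 0, 0, -0.204, 0.18, 0.165, 1, 1, 0, 0, -0.204, 0.18, 0.165, 1, 1, 0, 0, -0.204, 0.18, 0.165, 1, 1])

```text
t: 34.8
eef_pos: [0.4528, -0.2994, 0.1545]
ee_rot: [-3.139, -0.002, -1.208]
force: [-0.4, -0.5, 0.4]
width: 0.088
gripper_force: 0.0
```

```bash
python3 - <<'E'
from h import *
s=arm.get_state();print(s["t"],s["eef_pos"],s["ee_rot"])
m,im=look("w14")
print(move([.4517,-.2978,.049],-1.206))
E
```

```text
34.8 [ 0.45276207 -0.29937647  0.1545055 ] [-3.13907972e+00 -2.07854540e-03 -1.20821580e+00]
(array([-0.002, -0.001, -0.001]), array([-0.019,  0.005,  1.053]))
```

View pics/w14.png

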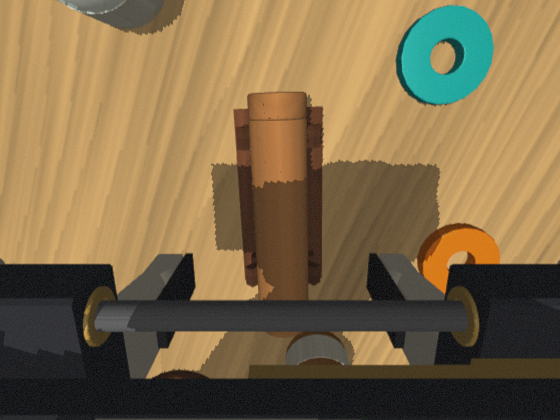

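The pin is aligned with the jaws: midline (277,96) to (283,298), with its far end at row 93.

```bash
python3 - <<'E'
from h import *
m=np.load("pics/w14.npy",allow_pickle=True).item()
a=onz(m,(277.3,105),.055);b=onz(m,(283,295),.055);d=b-a;print("dir",np.arctan2(-d[0],d[1]))
e=onz(m,(277,93),.066);u=d[:2]/np.hypot(*d[:2]);print(e,"centre",e[:2]+.09*u, a[:2]+u*((e[:2]-a[:2])@u+.09))
E
```

```text
dir 0.39111337269995056
[ 0.48543218 -0.37863814  0.066     ] centre [ 0.45112256 -0.29543447] [ 0.45127393 -0.29537205]
```

>>> arm_command(series=[0, 0, -0.012, -0.035, 0, 0.6, 1, 0, 0, -0.012, -0.035, 0, 1, 1, 0, 0, -0.012, -0.035, 0, 1, 1, 0, 0, -0.012, -0.035, 0, 1, 1])

```text
t: 35.35
eef_pos: [0.4514, -0.2966, 0.0544]
ee_rot: [-3.14, -0.002, -1.188]
force: [-0.0, -0.5, 0.6]
width: 0.0876
gripper_force: 0.0
```

>>> arm_command(series=[0, 0, 0, 0, 0, 0.05, 1, 0, 0, 0, 0, 0, 0.05, 0.2, 0, 0, 0, 0, 0, 0.05, 0.2, 0, 0, 0, 0, 0, 0.05, 0.2, 0, 0, 0, 0, 0, 0.05, 0.2, 0, 0, 0, 0, 0, 0.05, 0.2, 0, 0, 0, 0, 0, 0.05, 0.2, 0, 0, 0, 0, 0, 0.05, 0.2], force=40)

```text
t: 36.35
eef_pos: [0.4514, -0.2961, 0.0479]
ee_rot: [-3.139, -0.001, -1.188]
force: [4.0, 3.6, -0.6]
width: 0.0394
gripper_force: 40.0
```

>>> arm_command(series=[0, 0, 0, 0, 0, -0.4, 0.2, 0, 0, 0, 0, 0, -1, 0.2, 0, 0, 0, 0, 0, -1, 0.2, 0, 0, 0, 0, 0, -1, 0.2])

```text
t: 36.85
eef_pos: [0.4489, -0.2958, 0.1469]
ee_rot: [3.141, 0.001, -1.189]
force: [-0.6, 0.3, -3.5]
width: 0.0393
gripper_force: 40.0
```

```bash
python3 - <<'E'
from h import *
s=arm.get_state();print(s["t"],s["eef_pos"],s["ee_rot"])
print(move([.6262,-.002,.15],-np.pi/2+.042))
E
```

```text
36.85 [ 0.44894626 -0.29579871  0.14693745] [ 3.14098097e+00  1.12952024e-03 -1.18931061e+00]
(array([0.001, 0.001, 0.216]), array([-2.067, -2.739, -0.03 ]))
```

>>> arm_command(series=[0, 0, 0.216, -0.69, -0.91, -0.3, 0.2, 0, 0, 0.216, -0.69, -0.91, -0.3, 0.2, 0, 0, 0.216, -0.69, -0.91, -0.3, 0.2, 0, 0, 0.216, -0.69, -0.91, -0.3, 0.2, 0, 0, 0.216, -0.69, -0.91, -0.3, 0.2])

```text
t: 37.48
eef_pos: [0.5074, -0.1988, 0.1763]
ee_rot: [3.139, 0.0, -1.528]
force: [-0.5, 0.0, -1.6]
width: 0.0393
gripper_force: 40.0
```

>>> arm_command(series=[0, 0, 0, -0.9, -0.63, 0, 0.2, 0, 0, 0, -0.9, -0.63, 0, 0.2, 0, 0, 0, -0.9, -0.63, 0, 0.2])

```text
t: 37.85
eef_pos: [0.5687, -0.1044, 0.1767]
ee_rot: [3.141, -0.0, -1.526]
force: [-1.3, -0.1, -2.0]
width: 0.0389
gripper_force: 40.0
```

>>> arm_command(series=[0, 0, 0, -0.9, -0.6, 0, 0.2, 0, 0, 0, -0.9, -0.6, 0, 0.2, 0, 0, 0, -0.9, -0.6, 0, 0.2, 0, 0, 0, -0.9, -0.6, 0, 0.2])

```text
t: 38.35
eef_pos: [0.6229, -0.0143, 0.1768]
ee_rot: [3.14, -0.0, -1.529]
force: [-1.4, -0.8, -0.9]
width: 0.0393
gripper_force: 40.0
```

```bash
python3 - <<'E'
from h import *
s=arm.get_state();print(s["t"],s["eef_pos"],s["ee_rot"])
print(move([.6262,-.002,.15],-np.pi/2+.042))
m,im=look("w15")
E
```

```text
38.35 [ 0.62292972 -0.0142649   0.17675876] [ 3.13970590e+00 -3.42191449e-04 -1.52864787e+00]
(array([ 0.001, -0.   ,  0.   ]), array([-0.121, -0.038,  0.267]))
```

View pics/w15.png

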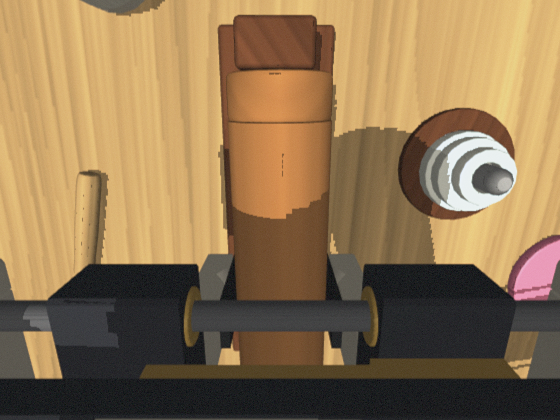

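The pin's end top edge is at row 72. The headstock's top face spans (235,15)–(316,68), so its front edge gives the face position.

```bash
python3 - <<'E'
from h import *
m=np.load("pics/w15.npy",allow_pickle=True).item()
f=[onz(m,u,.084) for u in[(235.5,68),(317,67)]];b=[onz(m,u,.084) for u in[(234.5,15.5),(316,15.5)]]
print(f,b);F=(f[0]+f[1])[:2]/2;B=(b[0]+b[1])[:2]/2;print("face",F,"back",B,"depth",np.hypot(*(F-B)))
y=np.array([-.042,.999]);print("load",F+.113*y,((F+B)/2)+.128*y)
e=onz(m,(280,72),.1948);print("pin end",e,"centre",e[:2]+.09*y)
l=[onz(m,u,.178) for u in[(229,85),(331,85)]];print("pin mid x at end",(l[0]+l[1])/2,l[0][0]-l[1][0])
E
```

```text
[array([ 0.65429264, -0.11318548,  0.084     ]), array([ 0.60439323, -0.11586864,  0.084     ])] [array([ 0.65496934, -0.14185779,  0.084     ]), array([ 0.6070546 , -0.14390068,  0.084     ])]
face [ 0.62934293 -0.11452706] back [ 0.63101197 -0.14287924] depth 0.028401262450754288
load [ 0.62459693 -0.00164006] [ 0.62480145 -0.00083115]
pin end [ 0.62667016 -0.10377503  0.1948    ] centre [ 0.62289016 -0.01386503]
pin mid x at end [ 0.62651977 -0.10059962  0.178     ] 0.03732988449487795
```

>>> arm_command(series=[0, 0, 0, -0.124, -0.03, 0, 0.2, 0, 0, 0, -0.124, -0.03, 0, 0.2, 0, 0, 0, -0.124, -0.03, 0, 0.2])

```text
t: 38.78
eef_pos: [0.6262, -0.0007, 0.1777]
ee_rot: [-3.141, 0.0, -1.528]
force: [0.2, -0.1, -2.6]
width: 0.0391
gripper_force: 40.0
```

>>> arm_command(series=[0, 0, 0, 0, 0, 0.4, 0.2, 0, 0, 0, 0, 0, 0.7, 0.2, 0, 0, 0, 0, 0, 0.85, 0.2, 0, 0, 0, 0, 0, 0.95, 0.2, 0, 0, 0, 0, 0, 0.95, 0.2])

```text
t: 39.4
eef_pos: [0.6264, -0.0006, 0.0825]
ee_rot: [3.141, -0.0, -1.528]
force: [-0.3, -0.1, -1.5]
width: 0.0389
gripper_force: 40.0
```

>>> arm_command(series=[0, 0, 0, 0, 0, 0.05, 0.2, 0, 0, 0, 0, 0, 0.1, 0.2, 0, 0, 0, 0, 0, 0.14, 0.2, 0, 0, 0, 0, 0, 0.16, 0.2, 0, 0, 0, 0, 0, 0.16, 0.2])

```text
t: 40.02
eef_pos: [0.6262, -0.0005, 0.0664]
ee_rot: [3.141, -0.0, -1.528]
force: [-0.7, -0.0, -1.8]
width: 0.0392
gripper_force: 40.0
```

Still free with the axis about 2 mm high. Lowering the last bit and releasing gently.

>>> arm_command(series=[0, 0, 0, 0, 0, 0.01, 0.2, 0, 0, 0, 0, 0, 0.025, 0.2, 0, 0, 0, 0, 0, 0.025, 0.2])

```text
t: 40.4
eef_pos: [0.6264, -0.0005, 0.0641]
ee_rot: [-3.141, -0.0, -1.528]
force: [-0.3, 1.1, -1.3]
width: 0.0391
gripper_force: 40.0
```

>>> arm_command(series=[0, 0, 0, 0, 0, 0, 0.6, 0, 0, 0, 0, 0, 0, 0.8, 0, 0, 0, 0, 0, 0, 0.8, 0, 0, 0, 0, 0, 0, 0.8, 0, 0, 0, 0, 0, 0, 0.8])

```text
t: 41.02
eef_pos: [0.6263, -0.0005, 0.0641]
ee_rot: [-3.142, 0.0, -1.528]
force: [-0.5, -0.2, 0.6]
width: 0.07
gripper_force: 0.0
```

>>> arm_command(series=[0, 0, 0, 0, 0, -0.4, 0.8, 0, 0, 0, 0, 0, -1, 0.8, 0, 0, 0, 0, 0, -1, 0.8, 0, 0, 0, 0, 0, -1, 0.8])

```text
t: 41.52
eef_pos: [0.6261, -0.0005, 0.1643]
ee_rot: [-3.141, 0.001, -1.528]
force: [-0.7, 0.2, 0.0]
width: 0.0702
gripper_force: 0.0
```

>>> arm_command(series=[0, 0, 0, -1, 0, 0, 0.6, 0, 0, 0, -1, 0, 0, 0.6, 0, 0, 0, -1, 0, 0, 0.6, 0, 0, 0, -1, 0, 0, 0.6])

```text
t: 42.02
eef_pos: [0.6213, 0.0992, 0.1627]
ee_rot: [3.139, -0.001, -1.527]
force: [-0.4, -0.3, 0.4]
width: 0.0528
gripper_force: 0.0
```

```bash
python3 - <<'E'
from h import *
s=arm.get_state();print(s["t"],s["eef_pos"],s["ee_rot"])
m,im=look("w16")
print(move([.621,.1265,.111],-np.pi/2+.042))
E
```

```text
42.025 [0.62133746 0.0991766  0.16272794] [ 3.13936305e+00 -8.87924652e-04 -1.52737445e+00]
(array([ 0.001, -0.   ,  0.   ]), array([-0.278, -0.008,  0.52 ]))
```

View pics/w16.png

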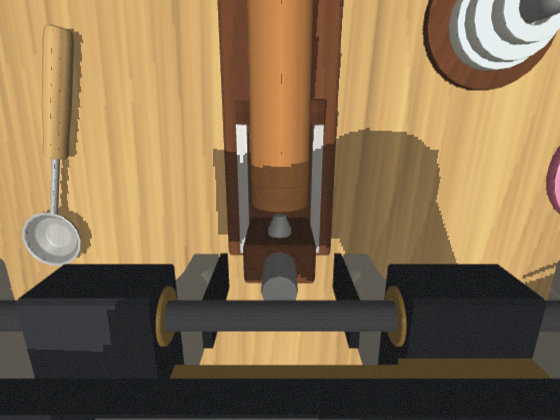

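The pin is seated in the saddles, coaxial with the tail centre at (279,222). Pinching the knob at (280,265).

>>> arm_command(series=[0, 0, 0, -0.27, 0, 0, 0.6, 0, 0, 0, -0.27, 0, 0, 0.6, 0, 0, 0, -0.27, 0, 0, 0.6])

```text
t: 42.45
eef_pos: [0.6207, 0.1254, 0.1637]
ee_rot: [3.141, -0.0, -1.529]
force: [-0.2, -0.4, 0.4]
width: 0.0524
gripper_force: 0.0
```

>>> arm_command(series=[0, 0, 0, 0, 0, 0.51, 0.6, 0, 0, 0, 0, 0, 0.51, 0.6, 0, 0, 0, 0, 0, 0.51, 0.6, 0, 0, 0, 0, 0, 0.51, 0.6])

```text
t: 42.95
eef_pos: [0.6219, 0.1265, 0.115]
ee_rot: [-3.139, 0.001, -1.528]
force: [0.2, -0.3, 0.5]
width: 0.0525
gripper_force: 0.0
```

>>> arm_command(series=[0, 0, 0, 0, 0, 0, 0, 0, 0, 0, 0, 0, 0, 0, 0, 0, 0, 0, 0, 0, 0, 0, 0, 0, 0, 0, 0, 0, 0, 0, 0, 0, 0, 0, 0, 0, 0, 0, 0, 0, 0, 0])

```text
t: 43.7
eef_pos: [0.621, 0.1264, 0.1132]
ee_rot: [-3.141, 0.0, -1.528]
force: [1.2, 0.3, 1.9]
width: 0.0213
gripper_force: 40.0
```

>>> arm_command(series=[0, 0, 0, 0.07, 0, 0, 0, 0, 0, 0, 0.14, 0, 0, 0, 0, 0, 0, 0.21, 0, 0, 0, 0, 0, 0, 0.28, 0, 0, 0, 0, 0, 0, 0.34, 0, 0, 0, 0, 0, 0, 0.4, 0, 0, 0, 0, 0, 0, 0.4, 0, 0, 0])

```text
t: 44.58
eef_pos: [0.6227, 0.0861, 0.1132]
ee_rot: [-3.141, 0.0, -1.528]
force: [0.6, 3.5, 1.6]
width: 0.0215
gripper_force: 40.0
```

>>> arm_command(series=[0, 0, 0, 0.02, 0, 0, 0, 0, 0, 0, 0.04, 0, 0, 0, 0, 0, 0, 0.04, 0, 0, 0])

```text
t: 44.95
eef_pos: [0.6228, 0.0825, 0.1132]
ee_rot: [-3.141, 0.0, -1.528]
force: [-0.2, 3.6, 2.5]
width: 0.0213
gripper_force: 40.0
```

>>> arm_command(series=[0, 0, 0, 0.02, 0, 0, 0, 0, 0, 0, 0.025, 0, 0, 0, 0, 0, 0, 0.025, 0, 0, 0])

```text
t: 45.32
eef_pos: [0.6229, 0.0814, 0.1132]
ee_rot: [-3.141, 0.002, -1.528]
force: [-2.1, 11.2, 3.5]
width: 0.0213
gripper_force: 40.0
```

>>> arm_command(series=[0, 0, 0, 0.015, 0, 0, 0, 0, 0, 0, 0.02, 0, 0, 0, 0, 0, 0, 0.02, 0, 0, 0, 0, 0, 0, 0.02, 0, 0, 0])

```text
t: 45.82
eef_pos: [0.6229, 0.0813, 0.1132]
ee_rot: [-3.14, 0.004, -1.527]
force: [-5.1, 20.3, 3.8]
width: 0.0215
gripper_force: 40.0
```

>>> arm_command(series=[0, 0, 0, -0.015, 0, 0, 0, 0, 0, 0, -0.015, 0, 0, 0.6, 0, 0, 0, -0.015, 0, 0, 0.6, 0, 0, 0, -0.015, 0, 0, 0.6, 0, 0, 0, -0.015, 0, 0, 0.6])

```text
t: 46.45
eef_pos: [0.6227, 0.0788, 0.1129]
ee_rot: [3.141, -0.0, -1.528]
force: [-0.1, -0.0, 0.4]
width: 0.0511
gripper_force: 0.0
```

>>> arm_command(series=[0, 0, 0, 0, 0, -0.4, 0.6, 0, 0, 0, 0, 0, -1, 0.6, 0, 0, 0, 0, 0, -1, 0.6, 0, 0, 0, 0, 0, -1, 0.6])

```text
t: 46.95
eef_pos: [0.6226, 0.0792, 0.2131]
ee_rot: [-3.141, 0.001, -1.528]
force: [-0.7, 0.6, -0.7]
width: 0.0524
gripper_force: 0.0
```

>>> arm_command(series=[0, 0, 0, -0.8, 0.3, -0.6, 0.6, 0, 0, 0, -0.8, 0.3, -0.6, 0.6, 0, 0, 0, -0.8, 0.3, -0.6, 0.6, 0, 0, 0, -0.8, 0.3, -0.6, 0.6])

```text
t: 47.45
eef_pos: [0.5888, 0.1577, 0.2715]
ee_rot: [3.139, -0.001, -1.528]
force: [0.7, -1.0, -0.5]
width: 0.0525
gripper_force: 0.0
```

```bash
python3 - <<'E'
from h import *
s=arm.get_state();print(s["t"],s["eef_pos"],s["force"])
m,im=look("w17");S=arm.grab_frame("side");T=arm.grab_frame("top")
a=cv2.resize(S[110:270,180:340],(420,420),interpolation=cv2.INTER_CUBIC)
cv2.imwrite("pics/c17.png",np.hstack([im[:260,140:520],cv2.resize(S[110:270,180:340],(260,260)) ]));
big=np.hstack([im[:,180:520],a]);cv2.imwrite("pics/c17.png",big)
cv2.imwrite("pics/top2.png",T)
E
```

```text
47.45 [0.58880484 0.15773152 0.27146087] [ 0.73874638 -0.99407134 -0.48654943]
```

View pics/c17.png

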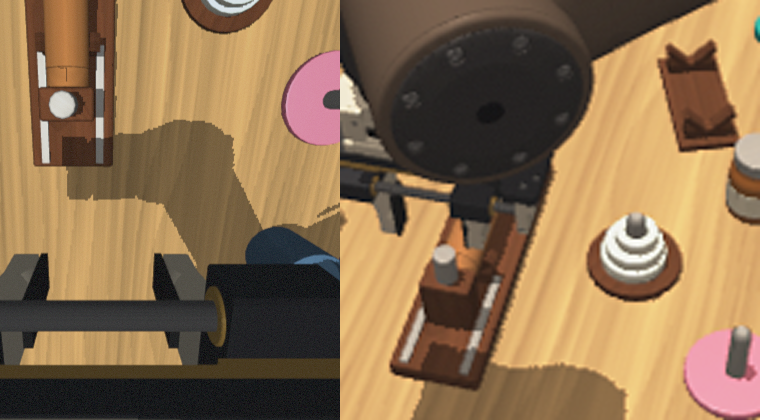

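The tailstock block at (65,100) is flush with the pin end, and the three rings sit in order on the post at (635,250) with the post top above them. The pin stopped hard at about 0.046 m of tailstock travel, which matches home.

```bash
python3 -c "
from station import arm
print(arm.job_done())"
```

```text
the job is handed in; nothing more can be done
None
```

I handed the job in: rings a, b and d are on the post with the largest at the bottom (ring_c was not in the scene), and the pin is held between the centres with the tailstock pushed up to about 0.046 m.

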